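# Fold open the bifold door in front of the pewter canister

## Robot

A 6-joint arm with a two-finger parallel gripper is mounted at the origin on the work surface. World frame = base frame: x ahead of the robot, y to its left, z up, the work surface at z = 0. Lengths are in mm, angles in rad, forces in N, time in s.
With the tool pointing down it reaches from about 325 to 875 mm from the base axis. Payload 4.4 kg.
Tool frame: the origin (TCP) lies on the centre line of the jaws, within the pads' length; the fingertips stand 25 mm ahead of it and the grasp point (between the pads) lies 6 mm ahead of it; z points along the fingers, y is the line along which they close (so a half turn about z gives the same grasp; the last joint's range is limited). The gripper opens to 85 mm and grips with 20 to 120 N. Pads are 22 mm wide; open, the fingers measure 114 mm over their backs; the gripper's body (76 mm by 85 mm) begins 54 mm behind the grasp point. The pads swing forward as they close: fully open they stand 13 mm farther back than shut.
Start: joints at [-1.327, 0.207, 1.542, -0, 1.393, -0.15], TCP at [221.147, -530.775, 256.282] pointing down, gripper open.
Joint ranges: [-2.73, 2.73], [-0.86, 2.22], [0.23, 2.46], [-1.11, 4.25], [0.08, 2.63], [-2.82, 2.82]. Speed limits (rad/s): [2.79, 2.79, 3.14, 3.14, 3.14, 3.14].

## Interface

Orientations are given as a unit quaternion [w, x, y, z].
In Python, from cell import * gives the robot as it stands. The module is installed in compiled form; this text tells all that it offers.
- The arm moves only by the tool jog_arm, never from a script. Its argument "steps" is a list of rows, each a list of 6 numbers: the shift along the tool's x, y, z normalised to -1 to 1, where 1 is 0.025 m, then the turn, a rotation vector about the tool's x, y, z normalised to -1 to 1, where 1 is 4 degrees. In form: [[dx, dy, dz, ax, ay, az], ...]. A call has exactly 5 rows; each row shifts and turns the commanded pose from where the row before left it, along the tool's axes as they then stand; what a row does not reach is not made up. A row lasts 1/12 s, in which the tool goes at most 41.7 mm and 7.16 degrees, less where a joint would pass 70% of its speed; a pose out of reach is approached as far as the arm can. A call with a number of a shift or a turn outside -1 to 1 is refused whole. A call with a gripper value outside its range is refused whole. "claw" is the closure, from -1 (fully open) to 1 (shut), set as the call begins (left out, the last holds). The fingers move at their own pace and stop on an object; "grip_force" is the grip in N (left out, the last holds). Time passes only in rows, so rows that do not move let the fingers close, or fill a call up. It gives the time, the measured TCP pose, the force, the opening and the grip force at its end, in the units of the state.
- sense(): the state, without advancing time (a new reading comes with each control period).
- snapshot(name): name is "side" or "top" or "wrist"; returns a dict with "img" (420x560x3 uint8, red, green, blue), "K" (3x3 intrinsics, pixels), "world_from_camera" (4x4, takes a point from camera to world coordinates); the wrist camera has in their place "T_tool_cam" (4x4, takes a point from camera to tool coordinates, whose origin is the TCP and whose axes are the flange's). Camera axes: x right, y down, z forward; pixel columns grow to the right and rows downward; lengths in mm; the calibration is good to about 2 mm. A picture is of the moment at which its call begins: read the wrist's pose just before it. There is no depth.
- sign_off(): hands the job in; it is judged then, once.
The state is a dict: "time": time; "joint_positions": joint angles; "qvel": joint speeds; "effort": joint torques, N m; "ee_pos": TCP position; "ee_rot": TCP orientation; "ft_force": force on the tool from outside, world axes, zero at the start; "wrist_torque": the same for the moment, N m; "width": finger opening in mm; "gripper_force": force on a finger pad.
Only numpy, scipy, OpenCV 4.12 (cv2) and the standard library are available. Lean on these libraries where they do the work, as an engineer would, in place of code of your own. Each camera call takes 0.05 s, during which the arm holds its last target. There are 200 camera calls.

## Task

One bay of the open-topped cupboard holds the pewter canister with the screw-top lid, the other holds a saucer. Push in the fold hinge of the bifold door in front of the canister until both its panels have collapsed together along the track at the outer side of the bay and the door is fully open. Leave the canister standing where it is, leave the other door nearly closed as it is, and take the gripper away.

Things in the scene. Friction and masses are not known exactly. Their poses are not given: they have to be found in the camera images.
- cupboard: Fixed open-topped cupboard, pale wood, 456 mm wide, 262 deep, walls 100 high. Origin: on the table under the middle of the door track, which runs along its y at the open front; x points into the cupboard, z up. A 12 mm wall at y = 0 parts the left (+y) and right (-y) bays; each front is a bifold door of two plywood panels, 100 mm between hinge lines, 8 thick, tops 90 mm above the table.
- canister: Loose pewter canister with a screw-top lid, round, 64 mm across, 78 mm high, about 350 g. Stands on the cupboard's 12 mm floor at the back of one bay (which one varies), its centre 168 to 178 mm behind the track; a flat tea-brown saucer, 92 mm across, is in the other bay. Origin: centre of its underside.
- left_door (a joint): Left (+y) door: angle a (rad) of its first panel, which turns on a fixed pivot at the track's outer end, cupboard x = 0, y = 210 mm. 0 = flat shut; grows as the fold goes into the cupboard; stop at 1.42 = fully open. Starts at 0.15 to 0.40. The second panel's free edge slides on the track. Fold pin at x = 100 sin a, y = 210 - 100 cos a mm. Friction holds it; about 2 N at the pin moves it.
- right_door (a joint): The same for the right (-y) door, mirrored: pivot at y = -210 mm, fold pin at x = 100 sin a, y = -210 + 100 cos a mm in the cupboard's frame. On both doors the fold hinge is an upright brass pin, 12 mm thick, whose top is 136 mm above the table, 46 mm above the panels: fingers that stay above panels and walls can push it. Starts at 0.15 to 0.40, stop at 1.42.
There are look-alikes about, which are no part of the job. What is meant by the canister is not red, and is the larger of those in its own colour.

How it is judged (in metres and radians):
At the end, for the whole second after the job is handed in: The door in front of the canister is folded open past 1.2 rad (fully open is 1.42) and at rest, the other door is still nearly closed (under 0.6 rad) and at rest, and the canister stands upright (within 10 degrees) within 20 mm of where it was (((y of canister in the frame of cupboard above 0 m and value of joint left_door above 1.2 rad and value of joint right_door below 0.6 rad) or (y of canister in the frame of cupboard below 0 m and value of joint right_door above 1.2 rad and value of joint left_door below 0.6 rad)) and distance of canister from where it was at the start of the episode below 0.02 m and angle between canister's own z axis and vertical below 0.17 rad and velocity of joint left_door between -0.05 and 0.05 rad/s and velocity of joint right_door between -0.05 and 0.05 rad/s); the robot touches nothing.
It fails at once if the door in front of the saucer is pushed in past 0.6 rad ((y of canister in the frame of cupboard above 0 m and value of joint right_door above 0.6 rad) or (y of canister in the frame of cupboard below 0 m and value of joint left_door above 0.6 rad)).
It fails at once if the canister is tipped or shoved more than 20 mm (angle between canister's own z axis and vertical above 0.17 rad or distance of canister from where it was at the start of the episode above 0.02 m).
It also fails if it takes over 32 s, if anything falls off the work surface, if the arm or the gripper's body presses on something with over 40 N, if the wrist force passes 120 N, or if a joint passes its speed limit or range.

## Working session

There is one attempt and no reset: what is moved stays moved. The work goes in short steps, Python scripts to look and compute and a tool call to move; the robot and the scene stay as the last step left them, time stands still between calls to the robot, and variables do not carry over. Pictures are saved under pics/ and viewed, at most 10 in all, crops included, and the job is handed in when it is done.

Besides the shell and the picture viewer there is one more tool, called as name([rows], argument=value, ...), one row to a line, values as JSON. jog_arm: Moves the arm, as the interface text tells. Its arguments: {"type":"object","properties":{"steps":{"type":"array"},"claw":{"type":"number"},"grip_force":{"type":"number"}},"required":["steps"]}

```bash
mkdir -p pics; python3 - <<'E'
from cell import *
import cv2,numpy as np
s=sense();print(s['time'],s['ee_pos'],s['ee_rot'],s['width'])
for n in('top','side'):
    d=snapshot(n);cv2.imwrite(f'pics/{n}0.png',d['img'][:,:,::-1]);np.savez(n+'.npz',**{k:v for k,v in d.items()})
    print(n,d['K'].tolist(),np.round(d['world_from_camera'],3).tolist())
E
```

```text
0.0 [ 220.95785095 -530.09093396  255.1112076 ] [-1.15472169e-03  9.80581267e-01  1.96109769e-01 -5.77735678e-05] 85.41209567884945
top [[408.58205498157594, 0.0, 280.6310383773676], [0.0, 408.58205498157594, 212.78403414007866], [0.0, 0.0, 1.0]] [[0.107, -0.972, 0.209, 436.468], [-0.994, -0.105, 0.023, -47.958], [-0.0, -0.21, -0.978, 924.106], [0.0, 0.0, 0.0, 1.0]]
side [[411.06035518014806, 0.0, 277.0073674659372], [0.0, 411.06035518014806, 205.23184051484185], [0.0, 0.0, 1.0]] [[0.974, -0.149, 0.171, 488.1], [-0.226, -0.654, 0.722, -584.753], [0.004, -0.742, -0.67, 561.153], [0.0, 0.0, 0.0, 1.0]]
```

View pics/top0.png

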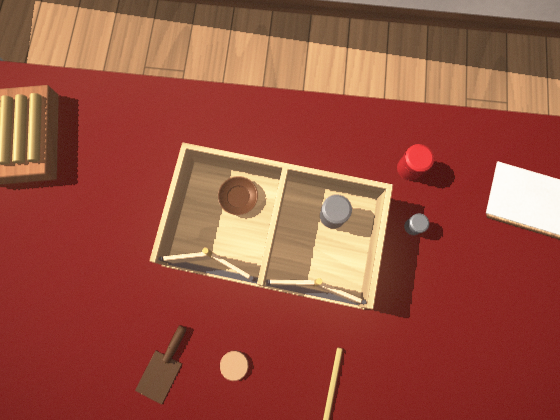

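View pics/side0.png

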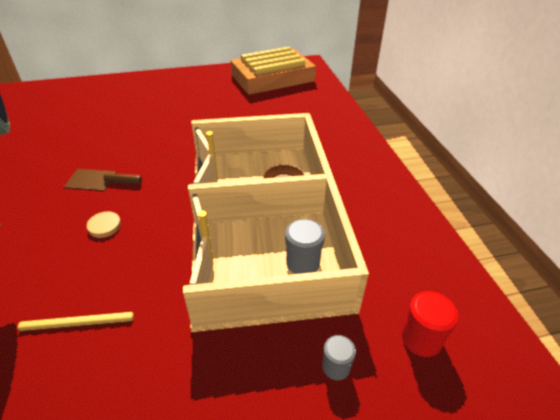

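The canister (grey, about (336,211) in the top view) is in the right (-y) bay and the saucer (238,196) is in the left. The right door's pin is near (318,282). The red can and the small grey can outside the cupboard are look-alikes. I'll enlarge the cupboard for exact pixels.

```bash
python3 - <<'E'
import cv2
a=cv2.imread('pics/top0.png')[135:315,145:400]
cv2.imwrite('pics/topc.png',cv2.resize(a,None,fx=3,fy=3,interpolation=cv2.INTER_CUBIC))
E
```

```text
(no output)
```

View pics/topc.png

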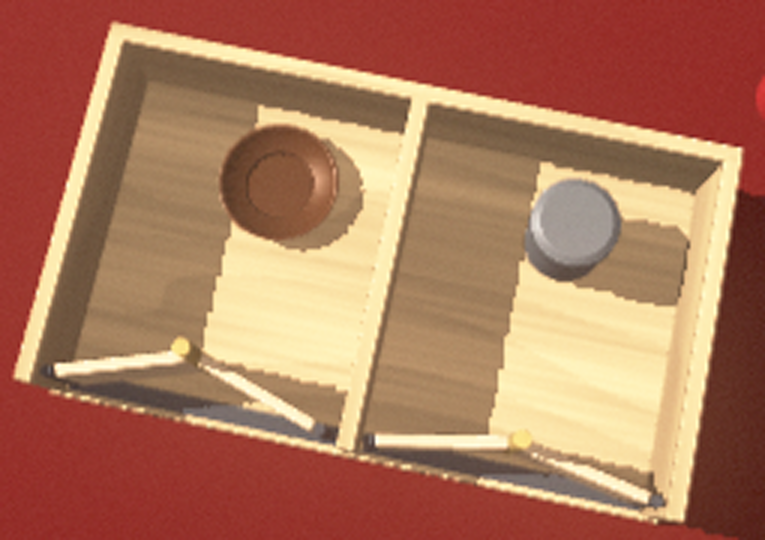

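The crop shows wall-top corners at back-left (111,24), back-right (743,149), front-right (685,522) and front-left (15,380). The right pin top is at (520,438), the left pin top at (183,348), and the pivots at (656,497) and (52,371). The canister top is at (577,222).

```bash
cat > h.py <<'E'
import numpy as np
def ray(n,u,v,z):
    d=np.load(n+'.npz');K=d['K'];T=d['world_from_camera']
    r=T[:3,:3]@np.linalg.inv(K)@[u,v,1];o=T[:3,3]
    return (o+r*(z-o[2])/r[2])[:2]
E
python3 - <<'E'
from h import *
f=lambda u,v,z:ray('top',145+(u+.5)/3-.5,135+(v+.5)/3-.5,z)
P={k:f(*a) for k,a in dict(BL=(111,24,100),BR=(743,149,100),FR=(685,522,100),FL=(15,380,100),pinR=(520,438,136),pinL=(183,348,136),pivR=(656,497,90),pivL=(52,371,90),can=(577,222,90)).items()}
for k in P:print(k,P[k].round(1))
print(*(np.linalg.norm(P[a]-P[b]).round(1) for a,b in(('BL','BR'),('FL','FR'),('BL','FL'),('BR','FR'),('pivL','pivR'),('pinR','pivR'),('pinL','pivL'))))
ydir=sum((P[a]-P[b]) for a,b in(('BL','BR'),('FL','FR'),('pivL','pivR')));ydir/=np.linalg.norm(ydir);xd=np.array([ydir[1],-ydir[0]])
o=(P['pivL']+P['pivR'])/2
print('o',o,'yaw',np.arctan2(xd[1],xd[0]))
for k in P:print(k,'cup',((P[k]-o)@xd).round(1),((P[k]-o)@ydir).round(1))
print('pinside',)
E
```

```text
BL [742.5 198.4]
BR [ 698.  -254.8]
FR [ 440.3 -229.7]
FL [484.9 222.5]
pinR [ 480.8 -114.5]
pinL [514.7 106.6]
pivR [ 454.5 -211.8]
pivL [494.2 201.9]
can [ 635.9 -144.9]
455.4 454.4 258.7 258.9 415.5 100.8 97.5
o [474.33956525  -4.96229356] yaw -0.09736473549818567
BL cup 247.1 228.5
BR cup 246.9 -226.9
FR cup -12.0 -227.0
FL cup -11.6 227.4
pinR cup 17.1 -108.4
pinL cup 29.3 114.9
pivR cup 0.3 -207.8
pivL cup -0.3 207.8
can cup 174.4 -123.5
pinside
```

```bash
cat >> h.py <<'E'
from scipy.spatial.transform import Rotation as Ro
O=np.array([474.3,-5.0]);W=-0.0974
def cup(x,y):
    c,s=np.cos(W),np.sin(W);return O+[c*x-s*y,s*x+c*y]
def push(a,back,z):   # TCP pose [x,y,z,yaw of tool x]; tool y along the pin's tangent, 'back' mm behind the pin
    p=cup(100*np.sin(a)-back*np.cos(a),-210+100*np.cos(a)+back*np.sin(a))
    return np.array([*p,z,W-a+np.pi/2])
def cur():
    from cell import sense
    s=sense();q=s['ee_rot'];R=Ro.from_quat([*q[1:],q[0]]).as_matrix()
    return np.array([*s['ee_pos'],np.arctan2(R[1,0],R[0,0])]),s
def rows(p,wps):
    out=[]
    for t in wps:
        d=t-p;c,s=np.cos(p[3]),np.sin(p[3])
        r=np.array([c*d[0]+s*d[1],s*d[0]-c*d[1],-d[2]])/25
        r=np.round(np.clip([*r,0,0,-np.degrees(d[3])/4],-1,1),2)
        out.append(r.tolist())
        b=r[:3]*25
        p=p+[c*b[0]+s*b[1],s*b[0]-c*b[1],-b[2],-np.radians(r[5]*4)]
    for i in range(0,len(out),5):print([[x+0.0 for x in r] for r in out[i:i+5]])
    return p
def lin(p,t,n):return [p+(t-p)*k/n for k in range(1,n+1)]
E
python3 - <<'E'
from h import *
p,s=cur();t=push(.17,50,200);print(p,t);print(rows(p,lin(p,t,20)))
E
```

```text
[ 2.20970960e+02 -5.30148695e+02  2.55212491e+02  3.94799688e-01] [ 432.0777414  -104.34732678  200.            1.30339633]
[[0.72, -0.62, 0.11, 0.0, 0.0, -0.65], [0.74, -0.59, 0.11, 0.0, 0.0, -0.65], [0.77, -0.56, 0.11, 0.0, 0.0, -0.65], [0.8, -0.52, 0.11, 0.0, 0.0, -0.65], [0.82, -0.48, 0.11, 0.0, 0.0, -0.65]]
[[0.84, -0.45, 0.11, 0.0, 0.0, -0.65], [0.85, -0.41, 0.11, 0.0, 0.0, -0.66], [0.88, -0.37, 0.11, 0.0, 0.0, -0.65], [0.89, -0.32, 0.11, 0.0, 0.0, -0.65], [0.91, -0.29, 0.11, 0.0, 0.0, -0.65]]
[[0.92, -0.25, 0.11, 0.0, 0.0, -0.65], [0.93, -0.2, 0.12, 0.0, 0.0, -0.65], [0.93, -0.16, 0.11, 0.0, 0.0, -0.65], [0.95, -0.12, 0.11, 0.0, 0.0, -0.65], [0.94, -0.08, 0.11, 0.0, 0.0, -0.65]]
[[0.95, -0.03, 0.11, 0.0, 0.0, -0.65], [0.95, 0.01, 0.11, 0.0, 0.0, -0.65], [0.95, 0.06, 0.11, 0.0, 0.0, -0.65], [0.95, 0.09, 0.11, 0.0, 0.0, -0.65], [0.94, 0.14, 0.11, 0.0, 0.0, -0.65]]
[ 432.04587494 -104.30882657  199.96249077    1.30306903]
```

jog_arm([
  [0.72,-0.62,0.11,0,0,-0.65],
  [0.74,-0.59,0.11,0,0,-0.65],
  [0.77,-0.56,0.11,0,0,-0.65],
  [0.8,-0.52,0.11,0,0,-0.65],
  [0.82,-0.48,0.11,0,0,-0.65],
], claw=1, grip_force=20)

```text
time: 0.52
ee_pos: [274.2, -423.0, 241.8]
ee_rot: [-0.001, 0.952, 0.307, -0.0]
ft_force: [0.1, -0.3, -0.4]
width: 25.6
gripper_force: 0.0
```

jog_arm([
  [0.84,-0.45,0.11,0,0,-0.65],
  [0.85,-0.41,0.11,0,0,-0.65],
  [0.88,-0.37,0.11,0,0,-0.65],
  [0.89,-0.32,0.11,0,0,-0.65],
  [0.91,-0.29,0.11,0,0,-0.65],
])

```text
time: 0.93
ee_pos: [326.9, -316.5, 228.2]
ee_rot: [-0.0, 0.911, 0.413, -0.0]
ft_force: [0.4, 0.7, 0.3]
width: -0.1
gripper_force: 0.0
```

jog_arm([
  [0.92,-0.25,0.11,0,0,-0.65],
  [0.93,-0.2,0.11,0,0,-0.65],
  [0.93,-0.16,0.11,0,0,-0.65],
  [0.95,-0.12,0.11,0,0,-0.65],
  [0.94,-0.08,0.11,0,0,-0.65],
])

```text
time: 1.35
ee_pos: [379.5, -210.1, 214.5]
ee_rot: [-0.0, 0.858, 0.513, -0.0]
ft_force: [0.0, 0.0, 0.7]
width: 0.2
gripper_force: 0.0
```

jog_arm([
  [0.95,-0.03,0.11,0,0,-0.65],
  [0.95,0.01,0.11,0,0,-0.65],
  [0.95,0.06,0.11,0,0,-0.65],
  [0.95,0.09,0.11,0,0,-0.65],
  [0.94,0.14,0.11,0,0,-0.65],
])

```text
time: 1.77
ee_pos: [432.4, -103.7, 200.8]
ee_rot: [-0.0, 0.795, 0.607, -0.0]
ft_force: [-0.1, 0.3, 0.7]
width: 0.1
gripper_force: 0.0
```

```bash
python3 - <<'E'
from h import *
p,s=cur();print(p,s['joint_positions'],s['ft_force'],s['width'],s['time'])
t=push(.17,46,135);rows(p,lin(p,t,5))
E
```

```text
[ 432.41956837 -103.72465168  200.79397143    1.3046255 ] [-4.30498370e-01 -1.87567215e-02  1.90808181e+00 -5.92580944e-06
  1.25300362e+00 -1.64325726e-01] [-0.07307211  0.26580992  0.72855643] 0.05251831139692338 1.7667
[[-0.01, 0.03, 0.53, 0.0, 0.0, 0.0], [0.0, 0.03, 0.52, 0.0, 0.0, 0.01], [-0.01, 0.03, 0.53, 0.0, 0.0, 0.0], [0.0, 0.03, 0.53, 0.0, 0.0, 0.0], [-0.01, 0.03, 0.52, 0.0, 0.0, 0.01]]
```

jog_arm([
  [0,0.03,0.53,0,0,0],
  [0,0.03,0.53,0,0,0],
  [0,0.03,0.53,0,0,0],
  [0,0.03,0.53,0,0,0],
  [0,0.03,0.52,0,0,0],
])

```text
time: 2.18
ee_pos: [435.7, -105.6, 134.3]
ee_rot: [-0.0, 0.795, 0.606, -0.0]
ft_force: [-0.2, -0.2, 1.0]
width: -0.1
gripper_force: 0.0
```

```bash
python3 - <<'E'
from h import *
from cell import snapshot
import cv2
p,s=cur();print(p,s['ft_force'],s['time'])
a=snapshot('top')['img'][200:320,250:410,::-1];b=snapshot('side')['img'][160:340,160:400,::-1]
b=cv2.resize(b,(533,400),interpolation=2);a=cv2.resize(a,(533,400),interpolation=2)
cv2.imwrite('pics/p1.png',cv2.resize(np.hstack([a,b]),(800,300)))
E
```

```text
[ 435.68512685 -105.64850938  134.29253259    1.3027923 ] [-0.21973721 -0.16616443  1.00107005] 2.1833
```

View pics/p1.png

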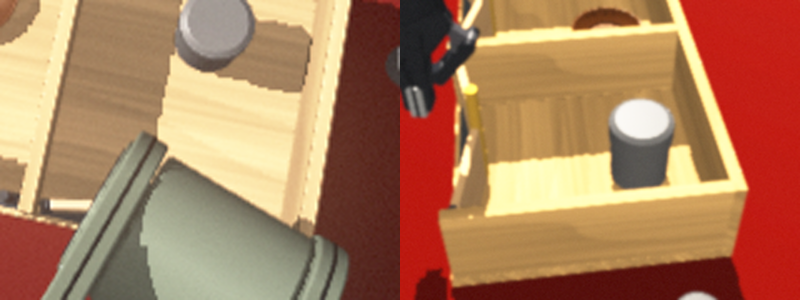

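The side crop shows the closed fingertips (about (420,100)) standing in front of the right pin's top (472,92) with nothing in between. Next I push along the arc.

```bash
python3 - <<'E'
from h import *
p,s=cur()
w=[push(.17,b,135) for b in(40,34,28,24,20.5)]+[push(a,20.5,135) for a in np.linspace(.17,1.37,26)[1:]]
rows(p,w)
E
```

```text
[[0.01, 0.32, -0.09, 0.0, 0.0, -0.01], [0.0, 0.24, 0.0, 0.0, 0.0, 0.0], [0.0, 0.24, 0.0, 0.0, 0.0, 0.0], [0.0, 0.16, 0.0, 0.0, 0.0, 0.0], [0.0, 0.14, 0.0, 0.0, 0.0, 0.0]]
[[0.03, 0.2, 0.0, 0.0, 0.0, 0.68], [0.04, 0.19, 0.0, 0.0, 0.0, 0.69], [0.03, 0.19, 0.0, 0.0, 0.0, 0.69], [0.03, 0.19, 0.0, 0.0, 0.0, 0.69], [0.04, 0.2, 0.0, 0.0, 0.0, 0.68]]
[[0.03, 0.19, 0.0, 0.0, 0.0, 0.69], [0.04, 0.19, 0.0, 0.0, 0.0, 0.69], [0.03, 0.2, 0.0, 0.0, 0.0, 0.69], [0.04, 0.19, 0.0, 0.0, 0.0, 0.68], [0.03, 0.19, 0.0, 0.0, 0.0, 0.69]]
[[0.04, 0.19, 0.0, 0.0, 0.0, 0.69], [0.03, 0.2, 0.0, 0.0, 0.0, 0.69], [0.04, 0.19, 0.0, 0.0, 0.0, 0.68], [0.03, 0.19, 0.0, 0.0, 0.0, 0.69], [0.04, 0.2, 0.0, 0.0, 0.0, 0.69]]
[[0.03, 0.19, 0.0, 0.0, 0.0, 0.69], [0.04, 0.19, 0.0, 0.0, 0.0, 0.69], [0.03, 0.19, 0.0, 0.0, 0.0, 0.68], [0.04, 0.2, 0.0, 0.0, 0.0, 0.69], [0.03, 0.19, 0.0, 0.0, 0.0, 0.69]]
[[0.04, 0.19, 0.0, 0.0, 0.0, 0.69], [0.03, 0.2, 0.0, 0.0, 0.0, 0.68], [0.03, 0.19, 0.0, 0.0, 0.0, 0.69], [0.04, 0.19, 0.0, 0.0, 0.0, 0.69], [0.03, 0.19, 0.0, 0.0, 0.0, 0.69]]
```

jog_arm([
  [0,0.32,0,0,0,0],
  [0,0.24,0,0,0,0],
  [0,0.24,0,0,0,0],
  [0,0.16,0,0,0,0],
  [0,0.14,0,0,0,0],
])

```text
time: 2.7
ee_pos: [463.5, -113.7, 136.0]
ee_rot: [0.0, 0.795, 0.606, 0.0]
ft_force: [-1.7, 0.6, 1.1]
width: 0.1
gripper_force: 0.7
```

jog_arm([
  [0.03,0.2,0,0,0,0.69],
  [0.04,0.19,0,0,0,0.69],
  [0.03,0.19,0,0,0,0.69],
  [0.03,0.19,0,0,0,0.69],
  [0.04,0.2,0,0,0,0.69],
])

```text
time: 3.12
ee_pos: [486.6, -118.1, 135.3]
ee_rot: [-0.0, 0.863, 0.505, -0.001]
ft_force: [-2.1, 0.6, 0.6]
width: 0.1
gripper_force: 0.7
```

```bash
python3 - <<'E'
from h import *
from cell import snapshot
import cv2
p,s=cur();print(p,push(.41,20.5,135),s['ft_force'],s['time'])
b=snapshot('side')['img'][100:340,140:400,::-1]
cv2.imwrite('pics/p2.png',cv2.resize(b,(650,600),interpolation=2))
E
```

```text
[ 486.55691478 -118.09218906  135.32242195    1.05929701] [ 484.55174964 -116.64251322  135.            1.06339633] [-2.09445767  0.6211732   0.5759189 ] 3.1167
```

View pics/p2.png

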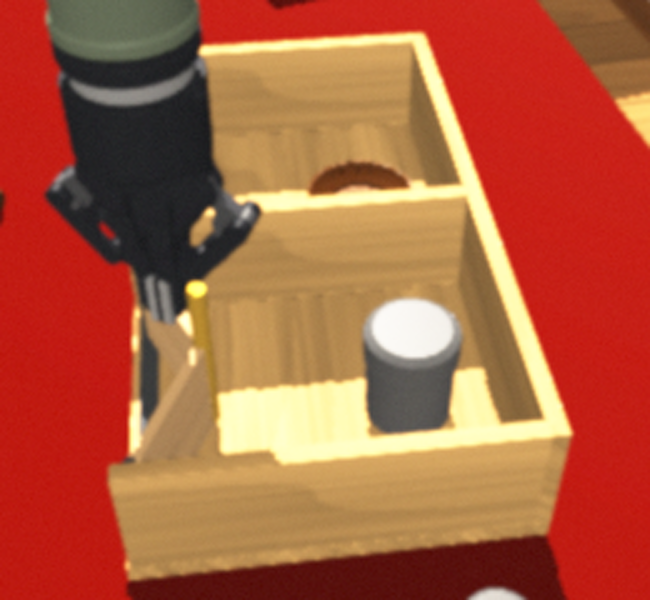

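The closed fingers at (160,300) press on the pin (197,290). The door is folding and the force is about 2 N, so I carry on.

jog_arm([
  [0.03,0.19,0,0,0,0.69],
  [0.04,0.19,0,0,0,0.69],
  [0.03,0.2,0,0,0,0.69],
  [0.04,0.19,0,0,0,0.69],
  [0.03,0.19,0,0,0,0.69],
])

```text
time: 3.58
ee_pos: [508.5, -128.0, 135.2]
ee_rot: [-0.001, 0.917, 0.398, -0.001]
ft_force: [-1.6, -0.2, 0.8]
width: 0.5
gripper_force: 0.7
```

jog_arm([
  [0.04,0.19,0,0,0,0.69],
  [0.03,0.2,0,0,0,0.69],
  [0.04,0.19,0,0,0,0.69],
  [0.03,0.19,0,0,0,0.69],
  [0.04,0.2,0,0,0,0.69],
])

```text
time: 4.0
ee_pos: [527.7, -143.1, 135.1]
ee_rot: [-0.001, 0.958, 0.285, -0.001]
ft_force: [-1.2, 1.4, 0.6]
width: 0.4
gripper_force: 0.7
```

jog_arm([
  [0.03,0.19,0,0,0,0.69],
  [0.04,0.19,0,0,0,0.69],
  [0.03,0.19,0,0,0,0.69],
  [0.04,0.2,0,0,0,0.69],
  [0.03,0.19,0,0,0,0.69],
])

```text
time: 4.42
ee_pos: [542.7, -162.2, 135.0]
ee_rot: [-0.001, 0.986, 0.168, -0.001]
ft_force: [-0.5, 1.3, 0.1]
width: 0.0
gripper_force: 0.7
```

```bash
python3 - <<'E'
from h import *
from cell import snapshot
import cv2
p,s=cur();print(p,push(1.13,20.5,135),s['ft_force'],s['time'])
rows(p,[push(a,20.5,135) for a in np.linspace(1.13,1.38,6)[1:]])
b=snapshot('side')['img'][100:340,140:400,::-1]
cv2.imwrite('pics/p3.png',cv2.resize(b,(650,600),interpolation=2))
E
```

```text
[ 5.42690136e+02 -1.62244064e+02  1.35035962e+02  3.37745230e-01] [ 5.41137900e+02 -1.61032831e+02  1.35000000e+02  3.43396327e-01] [-0.52892544  1.27372689  0.13887802] 4.4167
[[-0.01, 0.13, 0.0, 0.0, 0.0, 0.64], [0.04, 0.21, 0.0, 0.0, 0.0, 0.71], [0.04, 0.2, 0.0, 0.0, 0.0, 0.72], [0.03, 0.2, 0.0, 0.0, 0.0, 0.71], [0.04, 0.2, 0.0, 0.0, 0.0, 0.72]]
```

View pics/p3.png

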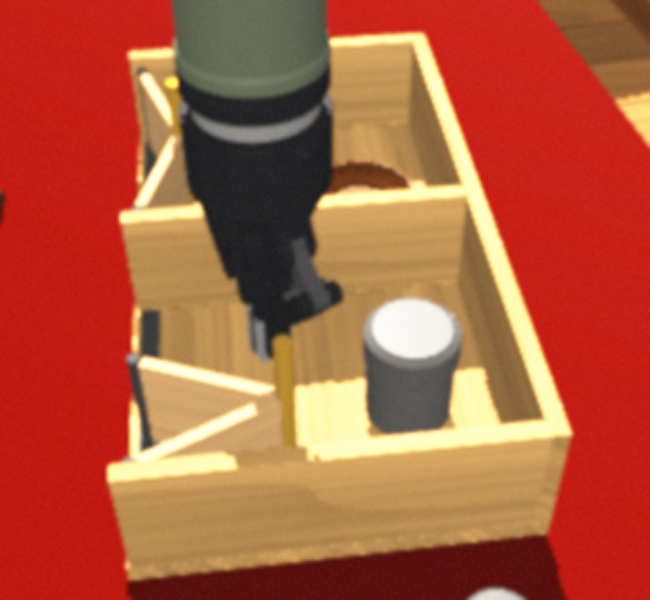

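The fingers at (265,330) still hold the pin (285,345). Both panels are more than halfway folded, the canister is untouched and the left door is unchanged.

jog_arm([
  [0.01,0.17,0,0,0,0.69],
  [0.03,0.2,0,0,0,0.69],
  [0.03,0.2,0,0,0,0.69],
  [0.03,0.2,0,0,0,0.69],
  [0.03,0.2,0,0,0,0.69],
])

```text
time: 4.88
ee_pos: [552.1, -184.8, 135.2]
ee_rot: [-0.001, 0.999, 0.049, 0.0]
ft_force: [0.1, 1.2, -0.4]
width: -0.0
gripper_force: 0.7
```

jog_arm([
  [0,0.08,0,0,0,0],
  [0,0.06,0,0,0,0],
  [0,0.04,0,0,0,0],
  [0,0,0,0,0,0],
  [0,0,0,0,0,0],
])

```text
time: 5.3
ee_pos: [552.4, -187.9, 135.2]
ee_rot: [-0.002, 0.999, 0.05, 0.0]
ft_force: [0.6, 6.0, -0.1]
width: 0.0
gripper_force: 2.6
```

```bash
python3 - <<'E'
from h import *
from cell import snapshot
import cv2
p,s=cur();print(p,push(1.42,20.5,135),s['ft_force'],s['time'])
b=snapshot('side')['img'][100:340,140:400,::-1]
cv2.imwrite('pics/p4.png',cv2.resize(b,(650,600),interpolation=2))
E
```

```text
[ 5.52388696e+02 -1.87926983e+02  1.35236996e+02  1.00166147e-01] [ 5.52641696e+02 -1.88196799e+02  1.35000000e+02  5.33963268e-02] [ 0.57201934  5.99244145 -0.10431303] 5.3
```

View pics/p4.png

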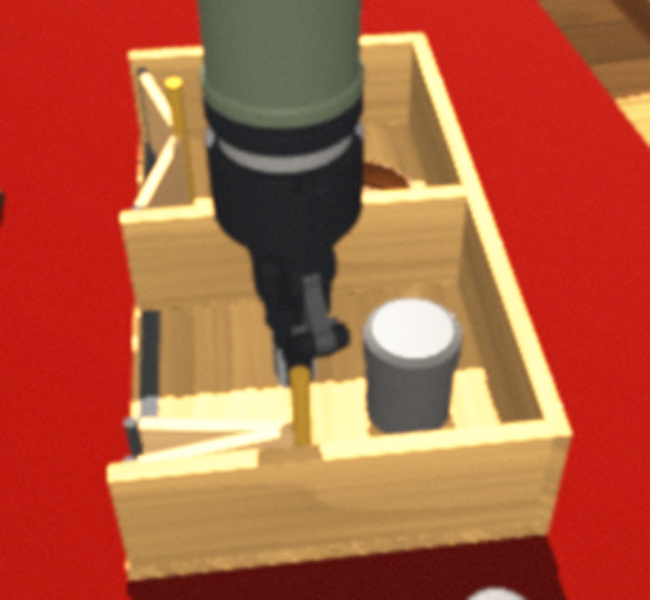

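The panels lie folded together at (200,440), and the pin (300,380) is at its stop, since the force rose to 6 N. I back off away from the pin, then lift.

jog_arm([
  [0,-0.2,0,0,0,0],
  [0,-0.4,0,0,0,0],
  [0,-0.4,0,0,0,0],
  [0,0,-0.4,0,0,0],
  [0,0,-0.8,0,0,0],
])

```text
time: 5.77
ee_pos: [547.6, -163.1, 163.1]
ee_rot: [-0.001, 0.999, 0.05, -0.003]
ft_force: [0.2, 0.4, -0.0]
width: 0.1
gripper_force: 0.0
```

jog_arm([
  [0,0,-1,0,0,0],
  [0,0,-1,0,0,0],
  [0,0,-1,0,0,0],
  [-0.8,0,-0.6,0,0,0],
  [-0.8,0,0,0,0,0],
])

```text
time: 6.18
ee_pos: [512.7, -170.0, 261.2]
ee_rot: [0.003, 0.999, 0.05, 0.005]
ft_force: [-0.3, -0.5, 0.9]
width: 0.2
gripper_force: 0.0
```

jog_arm([
  [-1,0.6,0,0,0,0],
  [-1,0.6,0,0,0,0],
  [-0.5,0.5,0,0,0,0],
  [0,0,0,0,0,0],
  [0,0,0,0,0,0],
])

```text
time: 6.6
ee_pos: [451.9, -217.7, 256.3]
ee_rot: [0.0, 0.999, 0.048, 0.001]
ft_force: [0.1, 0.9, -0.0]
width: 0.1
gripper_force: 0.0
```

```bash
python3 - <<'E'
from h import *
from cell import snapshot
import cv2
p,s=cur();print(p,s['ft_force'],s['time'])
b=snapshot('side')['img'][100:340,140:400,::-1]
cv2.imwrite('pics/p5.png',cv2.resize(b,(650,600),interpolation=2))
E
```

```text
[ 4.51924109e+02 -2.17719059e+02  2.56261026e+02  9.65216341e-02] [ 0.09949567  0.86996221 -0.01359562] 6.6
```

View pics/p5.png

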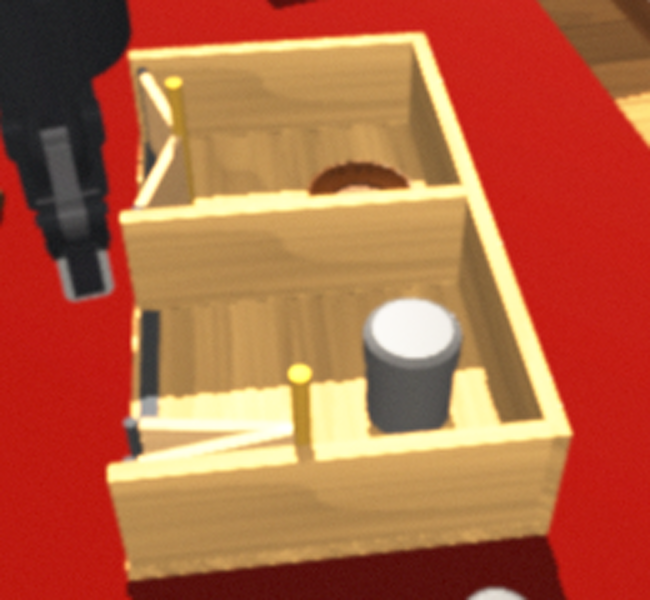

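The right door is fully folded (pin (300,375)), the canister at (412,365) hasn't moved, the left door is unchanged and the gripper is clear.

```bash
python3 -c "
from cell import *
print(sign_off())"
```

```text
the job is handed in; nothing more can be done
None
```

The right door, in front of the canister, is folded fully open to its stop; the canister and left door look unmoved, the gripper is clear, and the job is handed in (no verdict was returned).

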